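# Slide the laden tasting board out over the counter edge, level with its neighbour

## Task

The carved board with the half cheese on it lies flat on the counter, so nobody can get a hand under it. Push it toward you along the counter, without lifting or tipping it, until its long near side sticks out over the counter's front edge just as far as the near end of the other carved board on its right does, and parallel to that edge. Do not touch the half cheese, which must stay standing on the board, and leave the other board, the other cheeses and the tongs where they are.

Things in the scene. Friction and masses are not known exactly. Their poses are not given: they have to be found in the camera images.
- tasting_board: loose brown wooden carved board, 190 (its x) x 300 (its y) x 22 mm, about 0.75 kg, flat on the counter, long sides up to 0.35 rad askew to the counter's front edge. Origin: centre of its underside; +x points away from the robot. Far long side at x = +95 mm, near one at -95 mm. Slides with a few newtons; about 60 mm of bare top between the half cheese and the far long side
- board_near_side (a point): middle of the board's near long side, 11 mm above its underside; axes as the board's
- counter_edge (a point): a point on the front edge of the white counter top, the edge next to the robot; fixed. The edge is straight and runs along world y at this point's x; point axes are the world's; the counter top is at z = 0, and in front of the edge (smaller x) there is nothing under the board
- half_cheese: loose half of a white bloomy-rind cheese standing near the middle of the board, 127 x 64 x 50 mm (x, y, z of its own frame), long way roughly along the board's long side; origin at the centre of its underside. Rides along on the board by friction
- second_board: bystander: a like loose carved board on the right (-y), 190 (its x) x 300 (its y) x 22 mm, turned so that its short end faces the robot: its y axis points straight at the robot (-x of the world). Origin at the centre of its underside. Its near short end, the one to come level with, is at y = +150 mm and sticks out 15 to 70 mm past the counter's front edge
- small_tomme: bystander: small brown round cheese, 86 mm across, 59 mm high, standing on the second board; origin at the centre of its underside
- goat_cheese: bystander: pale grey drum-shaped cheese, 98 mm across, 67 mm high, at the back right; origin at the centre of its underside
- serving_tongs: bystander: serving tongs lying flat, 33 x 164 x 18 mm, left of the board near the front edge; origin at the centre of its underside
- cheese_wedge: bystander: pink-rinded cheese wedge, 105 x 92 x 46 mm, at the back left; origin at the centre of its underside
Mind the look-alikes: they are no part of the job. What is shaped like the half_cheese but black is not meant.

How it is judged:
At the end, for the whole second after the job is handed in: Middle of the board's near side level with the second board's near end within 10 mm, board parallel to the counter's edge within 0.1 rad, flat and still; half cheese upright and still on it; second board not moved 12 mm, other bystanders not 30 mm (y of board_near_side in the frame of second_board between 0.14 and 0.16 m and angle between the x axis of tasting_board and the x axis of counter_edge, either way round below 0.1 rad and angle between tasting_board's own z axis and vertical below 0.04 rad and height (world z) of tasting_board between -0.006 and 0.006 m and linear speed of each of tasting_board, half_cheese below 0.01 m/s and z of half_cheese in the frame of tasting_board between 0.016 and 0.03 m and x of half_cheese in the frame of tasting_board between -0.095 and 0.095 m and y of half_cheese in the frame of tasting_board between -0.15 and 0.15 m and angle between half_cheese's own z axis and vertical below 0.1 rad and distance of second_board from where it was at the start of the episode below 0.012 m and distance of each of small_tomme, goat_cheese, serving_tongs, cheese_wedge from where it was at the start of the episode below 0.03 m); the robot touches nothing.
It fails at once if the board is lifted or tipped (its underside rises more than 12 mm, or it tilts more than 0.12 rad) (height (world z) of tasting_board above 0.012 m or angle between tasting_board's own z axis and vertical above 0.12 rad).
It fails at once if the half cheese is lifted off the board or tipped over (z of half_cheese in the frame of tasting_board above 0.035 m or angle between half_cheese's own z axis and vertical above 0.25 rad).
It fails at once if the robot touches the half cheese (more than 1 N) (contact force between any of the arm, the fingers and half_cheese above 1 N).
It fails at once if a bystander is moved by more than 30 mm (the second board: 12 mm) (distance of second_board from where it was at the start of the episode above 0.012 m or distance of any of small_tomme, goat_cheese, serving_tongs, cheese_wedge from where it was at the start of the episode above 0.03 m).
It also fails if it takes over 48 s, if anything falls off the work surface, if the arm or the gripper's body presses on something with over 40 N, if the wrist force passes 120 N, or if a joint passes its speed limit or range.

## Robot

A 7-joint arm with a two-finger parallel gripper is mounted at the origin on a cart in front of the work surface, level with it; the furniture and walls round the work are solid. World frame = base frame: x ahead of the robot, y to its left, z up, the work surface at z = 0. Lengths are in m, angles in rad, forces in N, time in s.
With the tool pointing down it reaches from about 0.4 to 0.85 m from the base axis. Payload 10.4 kg.
Tool frame: the origin (TCP) lies on the centre line of the jaws, within the pads' length; the fingertips stand 11 mm ahead of it and the grasp point (between the pads) lies 8 mm behind it; z points along the fingers, y is the line along which they close (so a half turn about z gives the same grasp; the last joint's range is limited). The gripper opens to 87 mm and grips with 3 to 60 N. Pads are 19 mm wide; open, the fingers measure 117 mm over their backs; the gripper's body (75 mm by 190 mm) begins 51 mm behind the grasp point.
Start: joints at [-1.299, 0.332, -0.065, 1.46, 0.022, 1.35, -0.088], TCP at [0.182, 0.598, 0.234] pointing down, gripper open.
Joint ranges: [-2.6, 2.6], [-0.5, 2.12], [-1.47, 1.34], [0.16, 2.42], [-1.27, 4.41], [0.06, 2.06], [-2.6, 2.6]. Speed limits (rad/s): [2.22, 2.22, 2.79, 2.79, 3.14, 3.14, 3.14].

## Interface

Orientations are given as a unit quaternion [x, y, z, w].
In Python, from bench import r gives the robot as it stands.
- The arm moves only by the shell command python3 -m pendant 'ROWS' [OPENING] [FORCE]. ROWS is JSON, a list of rows, each a list of 4 numbers: the shift along the tool's x, y, z in m, then the turn about the tool's z in rad. A call has 1 to 8 rows; each row shifts and turns the commanded pose from where the row before left it, along the tool's axes as they then stand; what a row does not reach is not made up. A row lasts 1/12 s, in which the tool goes at most 41.7 mm and 7.16 degrees, less where a joint would pass 70% of its speed; a pose out of reach is approached as far as the arm can. A call with a gripper value outside its range is refused whole. OPENING is the opening, from 0 (shut) to 1 (fully open), set as the call begins (- or left out, the last holds). The fingers move at their own pace and stop on an object; FORCE is the grip in N (left out, the last holds). Time passes only in rows, so rows that do not move let the fingers close. It gives the time, the measured TCP pose, the force, the opening and the grip force at its end, in the units of the state.
- r.read_state(): the state, without advancing time (a new reading comes with each control period).
- r.camera(name): name is "side" or "top" or "wrist"; returns a dict with "img" (384x512x3 uint8, red, green, blue), "camera_matrix" (3x3 intrinsics, pixels), "dist_coeffs" ([k1, k2, p1, p2, k3] as OpenCV has them; the pictures are not rectified), "xyz" and "attitude" of the camera in the world. Camera axes: x right, y down, z forward; pixel columns grow to the right and rows downward; lengths in m; the calibration is good to about 2 mm. A picture is of the moment at which its call begins. There is no depth.
- r.close_job(): hands the job in; it is judged then, once.
Trained networks look in the newest picture that a camera, given by its name, has taken for a name from the list of things; names that differ only in an ending like _2 or _b are one class to them, and where a whole thing is asked for, a point or a joint stands for the part that bears it (a point fixed in the world has none). Each returns a list of dicts, best first, with "score" (0 to 1); they miss things now and then, are a little off and sometimes report something else, mostly with a low value. They report only what shows in the picture. A call takes as long as a camera call. They do not tell look-alikes from the thing itself.
- r.outline_of(thing, camera): "mask" (384x512 bool, what is visible of it) and "bbox" ([centre column, centre row, width, height] in pixels, round what is visible of it).
The state is a dict: "time": time; "joint_positions": joint angles; "joint_vel": joint speeds; "joint_torque": joint torques, N m; "ee_pos": TCP position; "eef_rot": TCP orientation; "ft_force": force on the tool from outside, world axes, zero at the start; "torque": the same for the moment, N m; "width": finger opening in m; "grip_force": force on a finger pad.
Only numpy, scipy, OpenCV 4.12 (cv2) and the standard library are available. Lean on these libraries where they do the work, as an engineer would, in place of code of your own. Each camera call takes 0.05 s, during which the arm holds its last target. There are 200 camera calls.

## Working session

There is one attempt and no reset: what is moved stays moved. The work goes in short steps, Python scripts to look and compute and a shell command to move; the robot and the scene stay as the last step left them, time stands still between calls to the robot, and variables do not carry over. Pictures are saved under pics/ and viewed, at most 10 in all, crops included, and the job is handed in when it is done.

```bash
ls; mkdir -p pics; python3 - <<'E'
from bench import r
import cv2
for n in ("top","side"):
    c=r.camera(n); cv2.imwrite(f"pics/{n}0.png",c["img"][:,:,::-1]); print(n,c["camera_matrix"],c["dist_coeffs"],c["xyz"],c["attitude"])
s=r.read_state();print(s)
E
```

```text
pics
top [[386.78466198   0.         262.06094555]
 [  0.         386.78466198 198.64964662]
 [  0.           0.           1.        ]] [-0.01896098  0.          0.          0.          0.        ] [ 0.35878055 -0.14955554  1.24305293] [ 0.71198343 -0.6978304   0.04434774 -0.0643864 ]
side [[480.9798727    0.         251.97273931]
 [  0.         480.9798727  190.76499679]
 [  0.           0.           1.        ]] [0.06105253 0.         0.         0.         0.        ] [-0.143758    1.13592177  0.9527126 ] [-0.20840084  0.84722044 -0.47348403  0.12082832]
{'time': 0.1, 'joint_positions': array([-1.29862483,  0.33279008, -0.06470819,  1.46084173,  0.02160948,
        1.34991049, -0.08848941]), 'joint_vel': array([-0.00053305, -0.00315633, -0.00063612, -0.00166034, -0.00021117,
        0.00193657, -0.00069267]), 'joint_torque': array([ 1.77073947e-03, -6.24548936e+01,  2.49890587e-02, -3.90711272e+01,
       -6.13514450e-02,  3.66916589e-02,  8.22075140e-05]), 'ee_pos': array([0.18148108, 0.59772719, 0.23285258]), 'eef_rot': array([ 1.46833261e-01,  9.89161059e-01, -6.23969814e-04, -6.04970540e-05]), 'ft_force': array([-0.45447148, -0.60845947, -0.60543434]), 'torque': array([-0.05464389,  0.00399246, -0.00154649]), 'grip_force': 0.0, 'width': 0.0871881916089658}
```

View pics/top0.png

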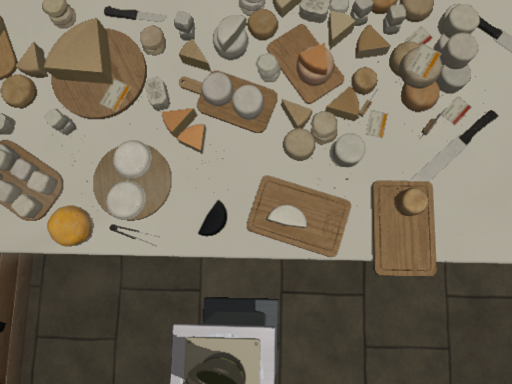

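View pics/side0.png

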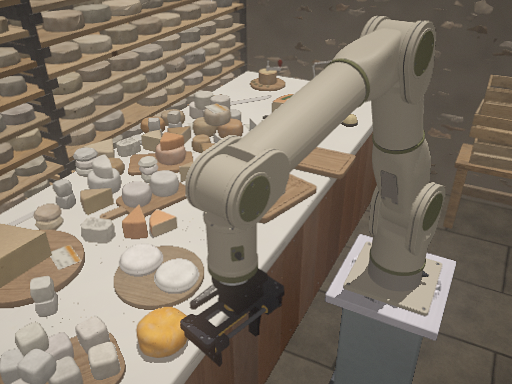

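The top picture shows the tasting board at about (298,216), with the white half cheese at (287,216). The second board is at (404,228) and its near end is at row 275. The counter edge runs at row ~255–262, the tongs are at (135,235), and the black look-alike is at (213,218). The side view shows the arm parked at the left.

```bash
cat > h.py <<'E'
from bench import r
import cv2, numpy as np
from scipy.spatial.transform import Rotation as R
def ray(c,px,z):
    px=np.asarray(px,float).reshape(-1,1,2)
    u=cv2.undistortPoints(px,c["camera_matrix"],np.array(c["dist_coeffs"]))[:,0]
    d=R.from_quat(c["attitude"]).apply(np.c_[u,np.ones(len(u))])
    o=np.array(c["xyz"]); return o+d*((z-o[2])/d[:,2])[:,None]
def masks(c,thing,cam="top"):
    return [(o["score"],o["mask"],o["bbox"]) for o in r.outline_of(thing,cam)]
def rect(c,m,z):
    k=max(cv2.findContours(m.astype(np.uint8),cv2.RETR_EXTERNAL,cv2.CHAIN_APPROX_NONE)[0],key=len)
    P=ray(c,k[:,0],z)[:,:2].astype(np.float32)
    return cv2.minAreaRect(P*1000),P
E
python3 - <<'E'
from h import *
c=r.camera("top")
for t,z in (("tasting_board",.022),("second_board",.022),("half_cheese",.072),("small_tomme",.08),("serving_tongs",.01),("goat_cheese",.067)):
    for s,m,b in masks(c,t)[:4]:
        q,P=rect(c,m,z); print(t,round(s,2),np.round(b),np.round(q[0]),np.round(q[1]),round(q[2],1),"corners",np.round(cv2.boxPoints(q)).astype(int).tolist())
# counter edge: grey profile per column
g=cv2.cvtColor(c["img"],cv2.COLOR_RGB2GRAY).astype(int)
pts=[]
for u in list(range(90,370,20))+list(range(450,510,15)):
    d=np.diff(g[240:275,u]); v=240+int(np.argmin(d)); pts.append((u,v+.5))
print(pts); print(np.round(ray(c,pts,0)[:,:2]*1000).tolist())
E
```

```text
tasting_board 0.98 [300. 215. 100.  83.] [ 498. -228.] [301. 192.] 73.7 corners [[364, -346], [548, -399], [633, -110], [448, -57]]
second_board 0.85 [403. 230.  66.  94.] [ 468. -557.] [198. 303.] 89.8 corners [[316, -655], [619, -657], [619, -459], [317, -458]]
second_board 0.49 [192. 139.  28.  29.] [757. 115.] [91. 84.] 67.4 corners [[700, 90], [778, 57], [813, 141], [735, 173]]
half_cheese 0.81 [213. 220.  30.  32.] [472.  27.] [ 66. 120.] 65.3 corners [[403, 21], [512, -29], [540, 32], [431, 82]]
half_cheese 0.75 [286. 216.  41.  24.] [ 493. -195.] [123.  62.] 77.0 corners [[449, -248], [509, -262], [537, -143], [476, -129]]
small_tomme 0.6 [414. 203.  33.  31.] [ 539. -570.] [82. 90.] 1.0 corners [[497, -526], [498, -616], [581, -614], [579, -524]]
serving_tongs 0.73 [120. 231.  28.  19.] [439. 338.] [88. 26.] 73.4 corners [[414, 300], [439, 292], [464, 376], [439, 383]]
[(90, 254.5), (110, 254.5), (130, 254.5), (150, 255.5), (170, 255.5), (190, 256.5), (210, 256.5), (230, 257.5), (250, 257.5), (270, 257.5), (290, 258.5), (310, 258.5), (330, 259.5), (350, 259.5), (450, 261.5), (465, 262.5), (480, 262.5), (495, 262.5)]
[[359.0, 440.0], [360.0, 375.0], [362.0, 309.0], [360.0, 244.0], [362.0, 179.0], [360.0, 114.0], [361.0, 50.0], [360.0, -14.0], [361.0, -78.0], [363.0, -141.0], [361.0, -205.0], [362.0, -268.0], [360.0, -331.0], [362.0, -394.0], [362.0, -708.0], [360.0, -755.0], [360.0, -802.0], [361.0, -849.0]]
```

Sizes check out: 301×192 and 303×198 mm against 300×190. The edge is at x=0.361, the second board's near end is at x≈0.317, and the board is skewed by -0.285 rad. The tool's y axis is already parallel to the far side, so I'll move to behind the board at (0.636,-0.242).

```bash
A='[[-0.021,-0.021,0,0],[-0.021,-0.021,0,0],[-0.021,-0.021,0,0],[-0.021,-0.021,0,0],[-0.021,-0.021,0,0],[-0.021,-0.021,0,0],[-0.021,-0.021,0,0],[-0.021,-0.021,0,0]]' ; python3 -m pendant '[[-0.021,-0.021,0,0],[-0.021,-0.021,0,0],[-0.021,-0.021,0,0],[-0.021,-0.021,0,0],[-0.021,-0.021,0,0],[-0.021,-0.021,0,0],[-0.021,-0.021,0,0],[-0.021,-0.021,0,0]]' 1
```

```text
time: 1.12
ee_pos: [0.294, 0.3871, 0.2337]
eef_rot: [0.147, 0.989, 0.0, 0.0]
ft_force: [0.2, 0.6, -0.2]
width: 0.0873
grip_force: 0.0
```

```bash
python3 -m pendant '[[-0.021,-0.021,0,0],[-0.021,-0.021,0,0],[-0.021,-0.021,0,0],[-0.021,-0.021,0,0],[-0.021,-0.021,0,0],[-0.021,-0.021,0,0],[-0.021,-0.021,0,0],[-0.021,-0.021,0,0]]'
```

```text
time: 1.78
ee_pos: [0.4059, 0.1776, 0.2338]
eef_rot: [0.147, 0.989, 0.0, 0.0]
ft_force: [0.8, 0.7, 0.2]
width: 0.087
grip_force: 0.0
```

```bash
python3 -m pendant '[[-0.021,-0.021,0,0],[-0.021,-0.021,0,0],[-0.021,-0.021,0,0],[-0.021,-0.021,0,0],[-0.021,-0.021,0,0],[-0.021,-0.021,0,0],[-0.021,-0.021,0,0],[-0.021,-0.021,0,0]]' >/dev/null; python3 -m pendant '[[-0.022,-0.021,0,0],[-0.022,-0.021,0,0],[-0.022,-0.021,0,0],[-0.022,-0.021,0,0],[-0.022,-0.021,0,0],[-0.022,-0.021,0,0],[-0.022,-0.021,0,0],[0,0,0,0]]'
python3 -m pendant '[[0,0,0.02,0],[0,0,0.02,0],[0,0,0.02,0],[0,0,0.02,0],[0,0,0.02,0],[0,0,0.01,0],[0,0,0,0]]'
python3 - <<'E'
from h import *
c=r.camera("top");cv2.imwrite("pics/top1.png",cv2.resize(c["img"][100:280,180:450,::-1],None,fx=2.5,fy=2.5))
c=r.camera("wrist");cv2.imwrite("pics/w1.png",c["img"][:,:,::-1])
E
```

```text
time: 3.12
ee_pos: [0.6223, -0.2217, 0.2325]
eef_rot: [0.149, 0.989, -0.002, -0.0]
ft_force: [-0.6, -0.6, -0.4]
width: 0.0871
grip_force: 0.0
time: 3.7
ee_pos: [0.6209, -0.2152, 0.1212]
eef_rot: [0.147, 0.989, 0.0, -0.002]
ft_force: [0.1, -1.3, -0.4]
width: 0.0872
grip_force: 0.0
```

View pics/top1.png

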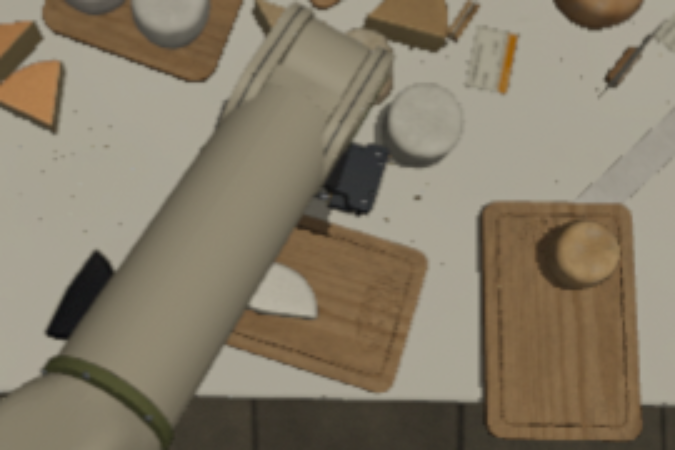

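View pics/w1.png

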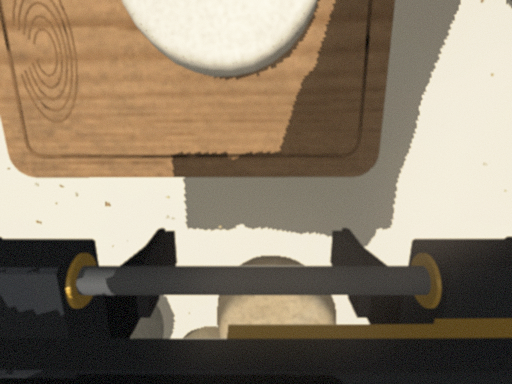

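The wrist view shows the far long side at row ~177, parallel to the fingers. A round cheese is behind the gripper at (275,300) and the drum is at (150,320). I'll measure the far side and those neighbours before going down.

```bash
python3 - <<'E'
from h import *
c=r.camera("wrist"); s=r.read_state(); T=s["ee_pos"]; Rt=R.from_quat(s["eef_rot"])
def tool(p): return np.round(Rt.inv().apply(p-T)*1000).tolist()
p=ray(c,[(40,177),(355,177)],.022);print("far side",np.round(p,3).tolist(),tool(p))
print("cam",c["xyz"],"cheese top edge",[tool(ray(c,[(275,256)],z)) for z in (0,.03,.05,.07)])
c=r.camera("top")
for s_,m,b in masks(c,"goat_cheese")[:2]: q,_=rect(c,m,.067);print("goat",s_,q)
# centre of drum and of cheeses behind, top0 pixels
for z in (0,.05,.07):print(z,[tool(x[None])for x in ray(c,[(349,150),(299,143),(324,126)],z)])
E
```

```text
far side [[0.553, -0.377, 0.022], [0.628, -0.13, 0.022]] [[20.0, -174.0, 103.0], [20.0, 84.0, 103.0]]
cam [ 0.54943842 -0.1935266   0.27445524] cheese top edge [[[-63.0, 22.0, 125.0]], [[-47.0, 20.0, 95.0]], [[-37.0, 18.0, 75.0]], [[-27.0, 16.0, 55.0]]]
goat 0.6 ((701.5311279296875, -377.88275146484375), (106.57835388183594, 103.76112365722656), 0.8450055718421936)
0 [[[-144.0, -144.0, 125.0]], [[-117.0, 20.0, 125.0]], [[-198.0, -41.0, 125.0]]]
0.05 [[[-127.0, -138.0, 75.0]], [[-101.0, 19.0, 75.0]], [[-179.0, -40.0, 75.0]]]
0.07 [[[-121.0, -136.0, 55.0]], [[-95.0, 19.0, 55.0]], [[-172.0, -40.0, 55.0]]]
```

```bash
python3 -m pendant '[[-0.004,0,0.012,0],[0,0,0.015,0],[0,0,0.015,0],[0,0,0.015,0],[0,0,0.015,0],[0,0,0.015,0],[0,0,0.008,0],[0,0,0.006,0]]'; python3 -m pendant '[[0,0,0,0],[0.003,0,0,0],[0.003,0,0,0],[0.002,0,0,0],[0.002,0,0,0],[0.002,0,0,0]]'; python3 - <<'E'
from h import *
c=r.camera("wrist");cv2.imwrite("pics/w2.png",c["img"][:,:,::-1]);print(r.read_state()["ft_force"],r.read_state()["ee_pos"])
E
```

```text
time: 4.62
ee_pos: [0.6254, -0.217, 0.0209]
eef_rot: [0.147, 0.989, 0.0, -0.001]
ft_force: [-0.4, -0.7, 0.1]
width: 0.0872
grip_force: 0.0
time: 5.12
ee_pos: [0.6144, -0.2136, 0.023]
eef_rot: [0.147, 0.989, 0.0, 0.0]
ft_force: [0.4, -0.3, 0.5]
width: 0.0871
grip_force: 0.0
[ 0.49279037 -0.40609554 -0.1014699 ] [ 0.61408732 -0.21357379  0.02290582]
```

View pics/w2.png

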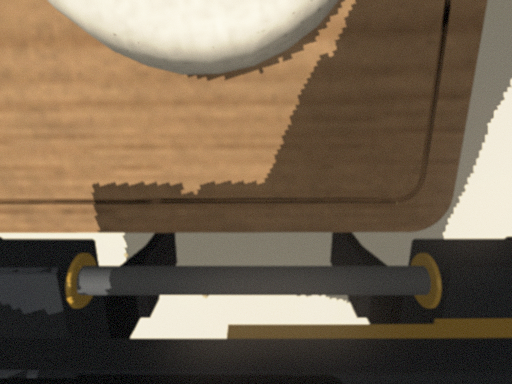

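The far side (row ~232) is just ahead of both fingers and parallel to them, and the cheese is well clear. I'll push with a gradual turn.

```bash
python3 -m pendant '[[0.001,0,0.004,0],[0.002,0,0,0],[0.002,0,0,0],[0.003,0.001,0,-0.006],[0.003,0.001,0,-0.01],[0.004,0.001,0,-0.012],[0.004,0.001,0,-0.012],[0.004,0.001,0,-0.012]]'; python3 -m pendant '[[0.004,0.001,0,-0.012],[0.004,0.001,0,-0.012],[0.004,0.001,0,-0.012],[0.004,0.001,0,-0.012],[0.004,0.001,0,-0.012],[0.004,0.001,0,-0.012],[0.003,0.001,0,-0.008],[0.001,0,0,0]]'; python3 - <<'E'
from h import *
c=r.camera("wrist");cv2.imwrite("pics/w3.png",c["img"][:,:,::-1])
c=r.camera("top")
for s,m,b in masks(c,"second_board")[:1]:print(rect(c,m,.022)[0])
E
```

```text
time: 5.83
ee_pos: [0.5933, -0.2022, 0.0185]
eef_rot: [0.12, 0.993, 0.0, 0.0]
ft_force: [3.8, -0.6, -0.1]
width: 0.0869
grip_force: 1.9
time: 6.5
ee_pos: [0.5673, -0.1897, 0.0186]
eef_rot: [0.081, 0.997, 0.0, -0.0]
ft_force: [4.1, -0.4, -2.1]
width: 0.087
grip_force: 1.8
((466.08685302734375, -557.130859375), (197.24752807617188, 300.0345458984375), 89.79651641845703)
```

View pics/w3.png

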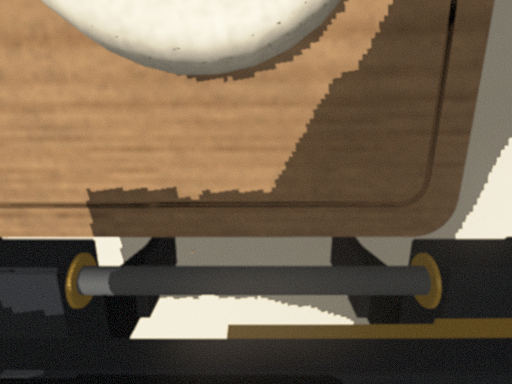

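Far side is still flush with both fingers, and the cheese has not shifted on the board. I'll continue to about 10 mm short of the target, finishing the rotation on the way.

```bash
python3 -m pendant '[[0.002,0.001,0,-0.006],[0.003,0.001,0,-0.012],[0.003,0.001,0,-0.012],[0.003,0.001,0,-0.012],[0.003,0.001,0,-0.012],[0.003,0.001,0,-0.012],[0.003,0.001,0,-0.012],[0.003,0.001,0,-0.012]]'; python3 -m pendant '[[0.003,0.001,0,-0.012],[0.003,0.001,0,-0.012],[0.003,0.001,0,-0.012],[0.003,0.001,0,-0.012],[0.002,0.001,0,-0.012],[0.002,0,0,-0.012],[0.001,0,0,0],[0,0,0,0]]'; python3 - <<'E'
from h import *
c=r.camera("wrist");s=r.read_state()
g=cv2.cvtColor(c["img"],cv2.COLOR_RGB2HSV)
cv2.imwrite("pics/w4.png",c["img"][:,:,::-1])
c=r.camera("top");cv2.imwrite("pics/top4.png",cv2.resize(c["img"][100:280,180:450,::-1],None,fx=2.5,fy=2.5))
for t in("tasting_board","second_board"):
  for q,m,b in masks(c,t)[:1]:
    k=rect(c,m,.022);print(t,k[0]); P=k[1]
    # near boundary: min x per y bin
    for y in np.arange(-.66,-.0,.03):
        w=P[abs(P[:,1]-y)<.008]
        if len(w):print(round(y,2),round(float(w[:,0].min()),4),end="; ")
    print()
E
```

```text
time: 7.32
ee_pos: [0.5456, -0.179, 0.0185]
eef_rot: [0.036, 0.999, 0.0, -0.0]
ft_force: [2.8, 0.3, -1.1]
width: 0.0871
grip_force: 1.7
time: 7.98
ee_pos: [0.5289, -0.1732, 0.0185]
eef_rot: [0.0, 1.0, 0.0, -0.0]
ft_force: [1.6, 2.3, -0.7]
width: 0.0872
grip_force: 0.8
tasting_board ((423.29852294921875, -245.02774047851562), (193.97482299804688, 252.38356018066406), 1.0063204765319824)
-0.36 0.3287; -0.33 0.3281; -0.3 0.3275; -0.27 0.3268; -0.24 0.3261; -0.21 0.3285; -0.18 0.3278; -0.15 0.3302; -0.12 0.3297; 
second_board ((467.40533447265625, -557.6550903320312), (303.9095153808594, 200.87612915039062), 0.4269179701805115)
-0.66 0.3258; -0.63 0.3161; -0.6 0.3158; -0.57 0.318; -0.54 0.3173; -0.51 0.3167; -0.48 0.3163; -0.45 0.5051;
```

View pics/top4.png

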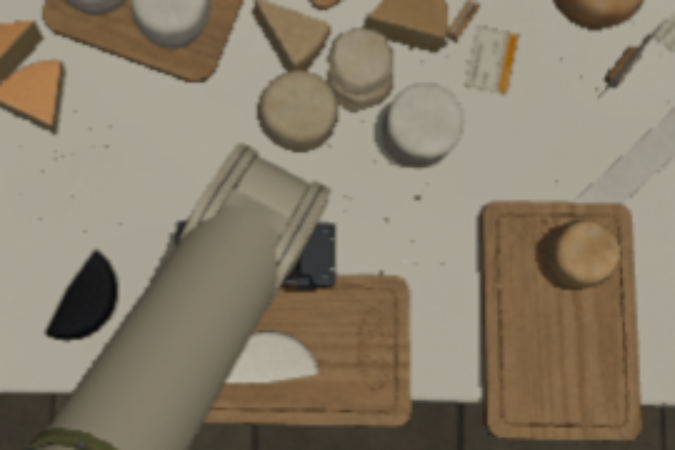

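The board is parallel. Its near side is at x=0.328 against 0.317 for the second board, so I'll push 11 mm more, back off, rise, and check.

```bash
python3 -m pendant '[[0.002,0,0,0],[0.002,0,0,0],[0.002,0,0,0],[0.002,0,0,0],[0.002,0,0,0],[0.001,0,0,0],[0,0,0,0],[0,0,0,0]]'; python3 -m pendant '[[-0.004,0,0,0],[-0.008,0,0,0],[-0.008,0,0,0],[0,0,0,0],[0,0,-0.02,0],[0,0,-0.03,0],[0,0,-0.03,0],[0,0,-0.03,0]]';python3 -m pendant '[[0,0.03,-0.02,0],[0,0.03,-0.02,0],[0,0.03,0,0],[0,0.03,0,0],[0,0.03,0,0],[0,0.03,0,0],[0,0.03,0,0],[0,0,0,0]]'; python3 - <<'E'
from h import *
c=r.camera("top");cv2.imwrite("pics/top5.png",cv2.resize(c["img"][100:280,80:450,::-1],None,fx=2,fy=2))
for i in range(3):
 if i:c=r.camera("top")
 for t in("tasting_board","second_board"):
  for q,m,b in masks(c,t)[:1]:
    k=rect(c,m,.022);P=k[1];lo,hi=P[:,1].min()+.03,P[:,1].max()-.03
    w=np.array([[y,P[abs(P[:,1]-y)<.006][:,0].min()] for y in np.arange(lo,hi,.02)])
    print(t,np.round(k[0][0]),np.round(k[0][1]),"near med",np.median(w[:,1]),"slope",np.polyfit(w[:,0],w[:,1],1)[0])
E
```

```text
time: 8.85
ee_pos: [0.5178, -0.1735, 0.0185]
eef_rot: [0.001, 1.0, 0.0, -0.0]
ft_force: [1.8, -0.3, -0.7]
width: 0.0867
grip_force: 0.5
time: 9.52
ee_pos: [0.5378, -0.1736, 0.1295]
eef_rot: [0.001, 1.0, -0.0, -0.001]
ft_force: [0.0, -0.0, 0.2]
width: 0.0876
grip_force: 0.0
time: 10.18
ee_pos: [0.5381, 0.0436, 0.1683]
eef_rot: [-0.004, 1.0, 0.001, -0.0]
ft_force: [-0.2, -0.2, -0.3]
width: 0.0868
grip_force: 0.0
tasting_board [ 411. -220.] [190. 298.] near med 0.31806282699108124 slope -0.0037386003442669014
second_board [ 466. -557.] [300. 196.] near med 0.3174727261066437 slope -0.009581934751585017
tasting_board [ 412. -223.] [189. 299.] near med 0.3183367848396301 slope -0.003297177126578486
second_board [ 466. -557.] [300. 196.] near med 0.31709253787994385 slope 0.00621464163950297
tasting_board [ 411. -221.] [296. 190.] near med 0.31826741993427277 slope 0.0021674039941365626
second_board [ 465. -557.] [200. 303.] near med 0.31705793738365173 slope 0.042379297640901654
```

View pics/top5.png

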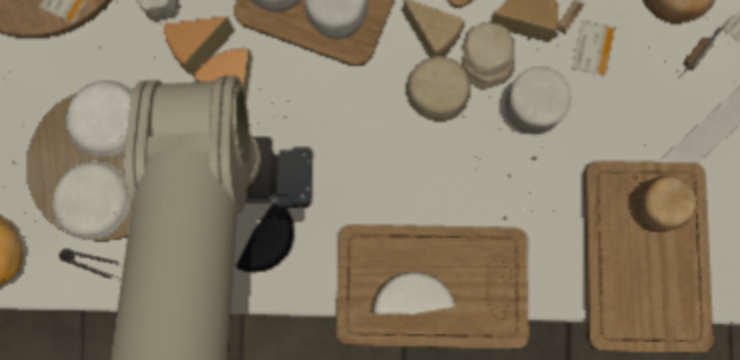

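The near sides match within about 1 mm (0.318 against 0.317) and the board is parallel. The half cheese is standing on it, the arm is clear, and the second board and the cheeses in view look unmoved.

```bash
python3 -c "
from bench import r
print(r.close_job())"
```

```text
the job is handed in; nothing more can be done
None
```

The job is handed in: the board's near side is level with the second board's near end to about 1 mm by the top camera and parallel to the counter's edge, with the half cheese still standing on it; the judge's result was not shown.

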